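Clear the board, then bring the red spice jar to the front and hold the carousel

ROBOT

A 6-joint arm with a two-finger parallel gripper is mounted at the origin on the work surface. World frame = base frame: x ahead of the robot, y to its left, z up, the work surface at z = 0. Lengths are in m, angles in rad, forces in N, time in s.
With the tool pointing down it reaches from about 0.3 to 1 m from the base axis. Payload 5.1 kg.
Tool frame: the origin (TCP) lies midway between the tips of the shut fingers; the grasp point (between the pads) lies 19 mm behind it (r.grip_depth is the distance from the TCP to the grasp point, in m); z points along the fingers, y is the line along which they close (so a half turn about z gives the same grasp; the last joint's range is limited). The gripper opens to 95 mm and grips with 3 to 60 N. Pads are 20 mm wide; open, the fingers measure 119 mm over their backs; the gripper's body (75 mm by 180 mm) begins 59 mm behind the grasp point.
Start: joints at [1.163, 0.124, 1.65, -0, 1.367, -0.083], TCP at [0.207, 0.616, 0.193] pointing down, gripper open.
Joint ranges: [-2.61, 2.61], [-1.02, 2.33], [0.03, 2.71], [-1.35, 4.49], [0.32, 2.68], [-2.91, 2.91]. Speed limits (rad/s): [2.57, 2.57, 3.14, 3.14, 3.14, 3.14].

INTERFACE

Orientations are given as [roll, pitch, yaw] about the fixed x, y, z axes, in that order (R = Rz(yaw) Ry(pitch) Rx(roll)).
In Python, from plant import r gives the robot as it stands.
- The arm moves only by the shell command python3 -m handwheel 'ROWS' [FORCE]. ROWS is JSON, a list of rows, each a list of 7 numbers: the turn, a rotation vector about the tool's x, y, z in rad, then the shift along the tool's x, y, z in cm, then the opening, from -1 (shut) to 1 (fully open). A call has 1 to 12 rows; each row shifts and turns the commanded pose from where the row before left it, along the tool's axes as they then stand; what a row does not reach is not made up. A row lasts 1/12 s, in which the tool goes at most 41.7 mm and 7.16 degrees, less where a joint would pass 70% of its speed; a pose out of reach is approached as far as the arm can. A call with a gripper value outside its range is refused whole. The fingers move at their own pace and stop on an object; FORCE is the grip in N (left out, the last holds). Time passes only in rows, so rows that do not move let the fingers close. It gives the time, the measured TCP pose, the force, the opening and the grip force at its end, in the units of the state.
- r.get_state(): the state, without advancing time (a new reading comes with each control period).
- r.camera(name): name is "scene" or "top" or "wrist"; returns a dict with "color" (420x560x3 uint8, red, green, blue), "fx", "fy", "cx", "cy" (pixels), "eye" and "rotation" of the camera in the world; the wrist camera has in their place "T_tool_cam" (4x4, takes a point from camera to tool coordinates, whose origin is the TCP and whose axes are the flange's). Camera axes: x right, y down, z forward; pixel columns grow to the right and rows downward; lengths in m; the calibration is good to about 2 mm. The wrist camera is an equidistant fisheye: a pixel r from the principal point sees the ray r / f radians off the axis. A picture is of the moment at which its call begins: read the wrist's pose just before it. There is no depth.
- r.close_job(): hands the job in; it is judged then, once.
Trained networks look in the newest picture that a camera, given by its name, has taken for a name from the list of things; names that differ only in an ending like _2 or _b are one class to them, and where a whole thing is asked for, a point or a joint stands for the part that bears it (a point fixed in the world has none). Each returns a list of dicts, best first, with "p" (0 to 1); they miss things now and then, are a little off and sometimes report something else, mostly with a low value. They report only what shows in the picture. A call takes as long as a camera call. They do not tell look-alikes from the thing itself.
- r.search_frame(camera, name): "box" ([centre column, centre row, width, height] in pixels, round what is visible of it).
- r.spot_point(camera, name): "xy" ([column, row] in pixels: a listed point, or the origin of a listed thing).
The state is a dict: "t": time; "joints": joint angles; "qd": joint speeds; "effort": joint torques, N m; "tcp_pos": TCP position; "eef_rot": TCP orientation; "wrist_force": force on the tool from outside, world axes, zero at the start; "wrist_torque": the same for the moment, N m; "finger_gap": finger opening in m; "gripper_force": force on a finger pad.
Only numpy, scipy, OpenCV 4.12 (cv2) and the standard library are available. Lean on these libraries where they do the work, as an engineer would, in place of code of your own. Each camera call takes 0.05 s, during which the arm holds its last target. There are 200 camera calls.

TASK

The acacia board is leaning across the front of the spice carousel: stand it upright on its short edge in the empty middle slot of the bamboo plate rack, centred and fully down, lowering it in rather than letting it drop. Then turn the carousel until the jar with the red lid stands squarely at the front, nearest the robot's edge of the shelf, and finish still holding the turntable there, motionless: do not let go of it. Leave the two plates in the rack, the tagine base, the bowl, the sieve and the cruet where they are.

Things in the scene. Friction and masses are not known exactly. Their poses are not given: they have to be found in the camera images.
- board: loose dark acacia board, 150 wide (its y) x 200 tall (its z) x 15 thick (its x), 0.2 to 0.45 kg, brass-eyed hole in an upper corner. Origin: middle of its lower short edge. At the start that edge stands on the shelf and the board leans about 16 degrees away from the robot on the carousel's chrome rail; its top edge, 194 above the shelf, stands free above the jar lids
- board_mid (a point): centre of the board, 100 mm along its z from its origin
- rack: fixed bamboo plate rack left or right of the carousel, origin under its centre. Two rails along its x (centres y = -45, +45, tops 22 above the shelf) each carry six dowels 8 thick, tops 85 above the shelf, at x = -72.5 to 72.5, 29 apart: five slots 21 wide, running along y. A plate stands in each end slot; the three others are empty
- slot (a point): middle slot of the rack: the point midway between the rails at the height of their tops (22 above the shelf), where the middle of the board's lower edge belongs; its x axis (the rack's) is across the slot, y along it
- plate_a: blue stoneware plate, 140 diameter, 12 thick, standing on edge in the rack slot at x = -58 of the rack, top about 152 above the shelf; origin at its centre. Leave it
- plate_b: white stoneware plate, the same, in the slot at x = +58. Leave it
- turntable: turning part of the spice carousel, 2 kg, origin on its axis at shelf level. Turns past a full turn either way with 0.05 N m friction and stays where left. Disc 250 diameter, 36 high; six jars fixed in it (44 diameter, tops 126 high, on a circle of radius 72); chrome rail round the edge 83 high; in the middle a post with a knob. The red-lidded jar is on its own -x axis: at the front at yaw 0
- knob (a point): centre of the round bamboo knob on the turning axis: 40 diameter, 134 to 174 above the shelf, this point at 154; can be gripped from above at any yaw
- red_lid (a point): top centre of the jar with the red lid and red band (the other five have dark lids and white bands)
- jar_front (a point): where red_lid must be: the fixed point 72 from the axis straight towards world -x (the robot's side), 126 above the shelf
- tagine_base: glazed terracotta tagine base, 232 diameter, 52 high, on a bamboo trivet 16 high, on the other side of the carousel from the rack; origin under its centre. Leave it
- bowl: acacia bowl, 150 diameter, 60 high, far left; origin under its centre. Leave it
- sieve: stainless sieve lying mesh dome up, 104 diameter, 48 high, 130 handle towards its -x, far right; origin under the dome's centre. Leave it
- cruet: green glass cruet with steel twist cap, 68 diameter, 166 high, far right; origin under its centre. Leave it
There are look-alikes about, which are no part of the job. Leave any blue or orange look-alike of the rack alone.

How it is judged:
On the way, in this order (a step that is already met when the one before it is completed fails the run):
1. the board stands on its short edge in the middle slot of the rack, released (x of board_mid in the frame of slot between -0.01 and 0.01 m and y of board_mid in the frame of slot between -0.03 and 0.03 m and z of board_mid in the frame of slot between 0.094 and 0.106 m and angle between board's own z axis and vertical below 0.15 rad and angle between the x axis of board and the x axis of rack, either way round below 0.2 rad and contact force between each of the arm, the fingers and board below 0.1 N and linear speed of board below 0.05 m/s), for 0.2 s.
2. the red-lidded jar is at the front and the turntable is held still (horizontal distance between red_lid and jar_front below 0.014 m and angular speed of turntable below 0.1 rad/s and contact force between the fingers and turntable above 1 N), for 0.2 s.
At the end, for the whole second after the job is handed in: Board upright (0.15 rad) on its short edge on the rails of the middle slot, centre within 10 mm across, 30 mm along, 6 mm in height, released, at rest; red lid within 14 mm of the front point; fingers still bear on the turntable with over 1 N and it stands still (under 0.1 rad/s) (all of step 1 and all of step 2); the arm keeps its last pose, push and grip.
It fails at once if a plate in the rack is moved more than 30 mm (distance of any of plate_a, plate_b from where it was at the start of the episode above 0.03 m).
It fails at once if the tagine base, bowl, sieve or cruet is moved more than 30 mm (distance of any of bowl, sieve, cruet, tagine_base from where it was at the start of the episode above 0.03 m).
It fails at once if the board is let fall (linear speed of board above 0.6 m/s and contact force between the fingers and board below 0.05 N).
It also fails if it takes over 58 s, if anything falls off the work surface, if the arm or the gripper's body presses on something with over 40 N, if the wrist force passes 120 N, or if a joint passes its speed limit or range.

## Working session

There is one attempt and no reset: what is moved stays moved. The work goes in short steps, Python scripts to look and compute and a shell command to move; the robot and the scene stay as the last step left them, time stands still between calls to the robot, and variables do not carry over. Pictures are saved under pics/ and viewed, at most 10 in all, crops included, and the job is handed in when it is done.

```bash
ls; mkdir -p pics; python3 - <<'E'
from plant import r
import cv2,json
s=r.get_state();print(s['t'],s['tcp_pos'],s['eef_rot'],s['finger_gap'])
for c in ['scene','top','wrist']:
    d=r.camera(c);cv2.imwrite(f'pics/{c}0.png',d['color'][:,:,::-1])
    print(c,{k:(v.tolist() if hasattr(v,'tolist') else v) for k,v in d.items() if k!='color'})
    for n in ['board','board_mid','rack','slot','plate_a','turntable','knob','red_lid','tagine_base','bowl','sieve','cruet']:
        print(n,[( [round(x) for x in a['box']],round(a['p'],2)) for a in r.search_frame(c,n)[:3]],[([round(float(x),1) for x in a['xy']],round(a['p'],2)) for a in r.spot_point(c,n)[:3]])
print(r.get_state()['t'])
E
```

```text
pics
0.0 [0.20720165 0.6153777  0.19219319] [-3.13951997e+00 -1.61098366e-04  2.81676329e+00] 0.09507761715822446
scene {'fx': 501.02250143422947, 'fy': 501.02250143422947, 'cx': 279.9925572299972, 'cy': 207.91416827731425, 'eye': [0.9375276424701131, 0.5756702173091326, 1.3905518187435613], 'rotation': [-2.5782910557278256, -0.011072478599967628, 2.559240988222786]}
board [([294, 243, 42, 61], 0.86), ([161, 182, 72, 31], 0.27)] [([304.7, 251.1], 0.77)]
board_mid [([294, 241, 46, 60], 0.92)] [([187.9, 215.1], 0.59), ([291.9, 242.9], 0.58)]
rack [([208, 126, 58, 48], 0.98), ([274, 113, 54, 44], 0.97), ([237, 169, 63, 53], 0.7)] [([235.1, 173.5], 0.97), ([273.8, 121.6], 0.92)]
slot [([160, 183, 70, 28], 0.74), ([238, 169, 63, 50], 0.7), ([206, 125, 56, 47], 0.66)] [([207.1, 128.7], 0.88), ([238.8, 170.4], 0.84), ([276.1, 118.1], 0.75)]
plate_a [([217, 164, 13, 39], 0.69), ([252, 152, 17, 35], 0.58)] [([252.3, 154.5], 0.67), ([220.2, 162.9], 0.56)]
turntable [] [([256.2, 277.3], 0.86)]
knob [([256, 272, 92, 85], 0.58)] [([253.6, 253.8], 0.64)]
red_lid [([257, 272, 93, 89], 0.93), ([252,
[... 1748 characters left out ...]
ist {'fx': 325.19226210127806, 'fy': 325.19226210127806, 'cx': 280.4344501241477, 'cy': 206.0351973031188, 'T_tool_cam': [[-0.0013473203686264984, -0.9612017612057898, -0.2758429969796426, 0.07718224544711323], [0.9999987823935004, -0.00107785872353194, -0.0011284644821107628, -0.00015192483826964587], [0.0007873622670434235, -0.27584418151459866, 0.961202043061291, -0.19105421784332666], [0.0, 0.0, 0.0, 1.0]]}
board [] []
board_mid [] []
rack [([10, 407, 12, 24], 0.45)] []
slot [([9, 406, 19, 20], 0.49)] []
plate_a [([2, 415, 2, 4], 0.48)] []
turntable [] []
knob [] []
red_lid [([188, 343, 42, 19], 0.41)] []
tagine_base [([187, 343, 41, 15], 0.91)] []
bowl [] []
sieve [] []
cruet [] []
3.75
```

```bash
python3 - <<'E'
import cv2
a=cv2.imread('pics/top0.png')[120:340,90:480];cv2.imwrite('pics/v1.png',cv2.resize(a,None,fx=2,fy=2,interpolation=3))
a=cv2.imread('pics/scene0.png')[80:370,130:440];cv2.imwrite('pics/v2.png',cv2.resize(a,None,fx=2,fy=2,interpolation=3))
E
```

```text
(no output)
```

View pics/v1.png

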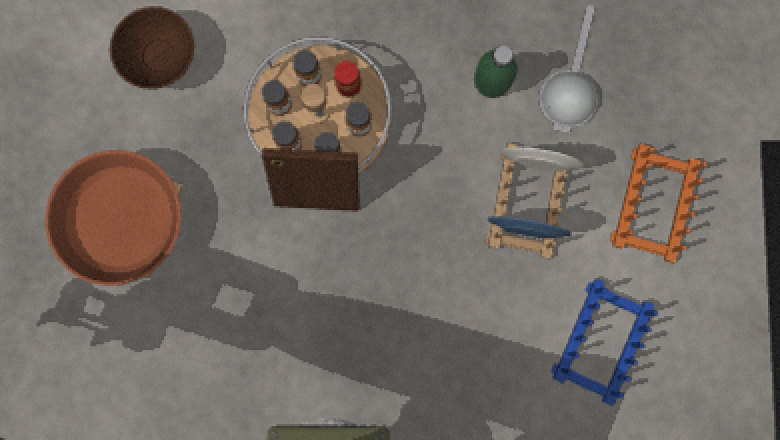

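View pics/v2.png

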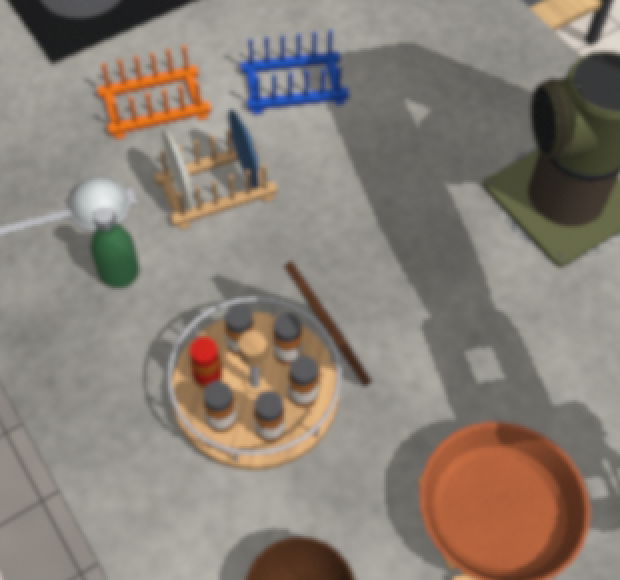

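```bash
cat > h.py <<'E'
import numpy as np,cv2
from scipy.spatial.transform import Rotation as R
C={'scene':dict(f=501.0225,c=(279.9926,207.9142),e=[0.93752764,0.57567022,1.39055182],r=[-2.57829106,-0.01107248,2.55924099]),
'top':dict(f=467.21047,c=(276.70526,213.70037),e=[0.27746743,-0.09904613,1.62563283],r=[-2.99807861,0.01492633,-1.56164501])}
T_TC=np.array([[-0.00134732,-0.96120176,-0.275843,0.07718225],[0.99999878,-0.00107786,-0.00112846,-0.00015192],[0.00078736,-0.27584418,0.96120204,-0.19105422],[0,0,0,1]])
FW,CW=325.19226,(280.43445,206.0352)
def ray(cam,u,v,pose=None):
    if cam!='wrist':
        c=C[cam];d=np.array([(u-c['c'][0])/c['f'],(v-c['c'][1])/c['f'],1]);d=R.from_euler('xyz',c['r']).apply(d/np.linalg.norm(d));return np.array(c['e']),d
    x,y=(u-CW[0])/FW,(v-CW[1])/FW;th=np.hypot(x,y);k=np.sin(th)/max(th,1e-9)
    Rt=R.from_euler('xyz',pose[1]).as_matrix()
    return np.array(pose[0])+Rt@T_TC[:3,3],Rt@T_TC[:3,:3]@np.array([x*k,y*k,np.cos(th)])
def onz(cam,u,v,z,pose=None):
    e,d=ray(cam,u,v,pose);return e+d*(z-e[2])/d[2]
def proj(cam,P,pose=None):
    P=np.atleast_2d(P)
    if cam!='wrist':
        c=C[cam];q=R.from_euler('xyz',c['r']).inv().apply(P-np.array(c['e']));return q[:,:2]/q[:,2:]*c['f']+np.array(c['c'])
    Rt=R.from_euler('xyz',pose[1]).as_matrix();q=(P-(np.array(pose[0])+Rt@T_TC[:3,3]))@(Rt@T_TC[:3,:3])
    n=np.linalg.norm(q[:,:2],axis=1,keepdims=True);return q[:,:2]/n*np.arctan2(n,q[:,2:])*FW+np.array(CW)
def tri(*rs):
    A=0;b=0
    for e,d in rs:
        M=np.eye(3)-np.outer(d,d);A=A+M;b=b+M@e
    p=np.linalg.solve(A,b);return p
E
python3 - <<'E'
from h import *
np.set_printoptions(precision=4,suppress=True)
t=lambda u,v:(90+u/2,120+v/2); s=lambda u,v:(130+u/2,80+v/2)
print('knob',tri(ray('top',*t(313,92)),ray('scene',*s(253,343))), onz('top',*t(313,92),.174))
print('red',onz('top',*t(347,71),.126),onz('scene',*s(204,347),.126),tri(ray('top',*t(347,71)),ray('scene',*s(204,347))))
print('boardtopL',onz('top',*t(263,151),.194),'R',onz('top',*t(358,151),.194),'botL',onz('top',*t(274,209),.0),'R',onz('top',*t(358,210),.0))
print('board top scene',onz('scene',*s(366,382),.194),onz('scene',*s(290,264),.194))
for n,p in dict(FL=(493,243),FR=(550,251),BL=(510,150),BR=(565,178)).items(): print(n,onz('top',*t(*p),.022))
print('plateb top',onz('top',*t(543,157),.152),'platea',onz('top',*t(529,225),.152))
print('rack scene ends',onz('scene',*s(177,217),.022),onz('scene',*s(272,188),.022))
print('tagine',onz('top',*t(114,217),.05),'cruet',onz('top',*t(503,55),.16))
E
```

```text
knob [0.6372 0.0237 0.178 ] [0.6401 0.0223 0.174 ]
red [ 0.688  -0.0293  0.126 ] [ 0.6837 -0.0303  0.126 ] [ 0.6856 -0.0287  0.1312]
boardtopL [0.5403 0.097  0.194 ] R [ 0.5413 -0.0513  0.194 ] botL [0.4727 0.1015 0.    ] R [ 0.472 -0.046  0.   ]
board top scene [0.5458 0.162  0.194 ] [ 0.5301 -0.0445  0.194 ]
FL [ 0.414  -0.2791  0.022 ]
FR [ 0.4011 -0.3764  0.022 ]
BL [ 0.5764 -0.3101  0.022 ]
BR [ 0.5278 -0.4046  0.022 ]
plateb top [ 0.5412 -0.3455  0.152 ] platea [ 0.4319 -0.3216  0.152 ]
rack scene ends [ 0.5783 -0.3119  0.022 ] [ 0.4147 -0.2766  0.022 ]
tagine [0.4509 0.368  0.05  ] cruet [ 0.7065 -0.2825  0.16  ]
```

Candidates for the rack, in full top-image pixels: bamboo at (354,220), orange at (418,222), blue at (392,291). I choose bamboo, since it holds the two plates. The only board is at (246,211). The red lid is at (263,155), far right of the carousel. Next I'll fly over for close wrist pictures.

```bash
python3 -m handwheel '[[0,0,0.1246,0,0,-1.4,1],[0,0,0.1246,0,0,-1.4,1],[0,0,0.1246,0,0,-1.4,1],[0,0,0.1246,0,0,-1.4,1],[0,0,0.1246,0,0,-1.4,1],[0,0,0.1246,0,0,-1.4,1],[0,0,0.1246,0,0,-1.4,1],[0,0,0.1246,0,0,-1.4,1],[0,0,0.1246,0,0,-1.4,1],[0,0,0.1246,0,0,-1.4,1]]'
python3 -m handwheel '[[0,0,0,-3.3,2.0,0,1],[0,0,0,-3.3,2.0,0,1],[0,0,0,-3.3,2.0,0,1],[0,0,0,-3.3,2.0,0,1],[0,0,0,-3.3,2.0,0,1],[0,0,0,-3.3,2.0,0,1],[0,0,0,-3.3,2.0,0,1],[0,0,0,-3.3,2.0,0,1],[0,0,0,-3.3,2.0,0,1],[0,0,0,-3.3,2.0,0,1],[0,0,0,-3.3,2.0,0,1],[0,0,0,-3.3,2.0,0,1]]'
python3 -m handwheel '[[0,0,0,-3.3,2.0,0,1],[0,0,0,-3.3,2.0,0,1],[0,0,0,-3.3,2.0,0,1],[0,0,0,-3.3,2.0,0,1],[0,0,0,-3.3,2.0,0,1],[0,0,0,0,0,0,1],[0,0,0,0,0,0,1],[0,0,0,0,0,0,1]]'
python3 - <<'E'
from plant import r
import cv2
s=r.get_state();d=r.camera('wrist');print(s['t'],s['tcp_pos'],s['eef_rot'],s['joints'])
cv2.imwrite('pics/w1.png',d['color'][:,:,::-1])
for n in ['board','knob','red_lid']: print(n,r.spot_point('wrist',n)[:2])
E
```

```text
t: 4.58
tcp_pos: [0.2074, 0.6159, 0.3342]
eef_rot: [3.142, 0.0, 1.565]
wrist_force: [-0.6, -0.3, -0.3]
finger_gap: 0.095
gripper_force: 0.0
t: 5.58
tcp_pos: [0.448, 0.2183, 0.3338]
eef_rot: [3.141, -0.0, 1.571]
wrist_force: [0.7, -0.1, -0.2]
finger_gap: 0.0947
gripper_force: 0.0
t: 6.25
tcp_pos: [0.5472, 0.0552, 0.3334]
eef_rot: [-3.141, -0.0, 1.57]
wrist_force: [0.2, 0.7, -0.8]
finger_gap: 0.0952
gripper_force: 0.0
6.25 [0.54723951 0.05523349 0.33341302] [-3.14119818e+00 -4.83145177e-04  1.57043023e+00] [ 2.70723195e-03 -1.47728474e-01  1.68836653e+00  4.84581336e-04
  1.60134758e+00  3.08793660e-03]
board [{'xy': [240.3, 181.4], 'p': 0.75}]
knob [{'xy': [356.0, 209.6], 'p': 0.8}]
red_lid [{'xy': [381.8, 240.5], 'p': 0.6}]
```

View pics/w1.png

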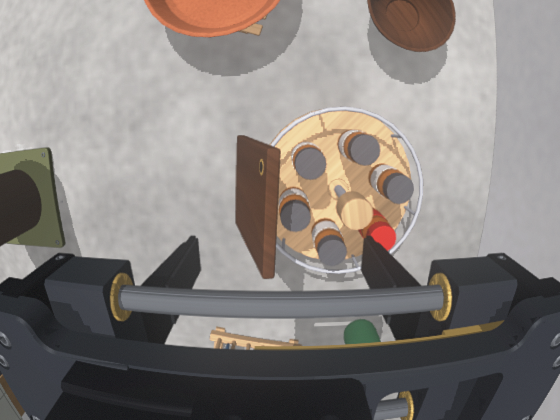

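The picture shows the board's top rear edge from (280,150) to (274,275), the knob top at (355,207) and the red lid at (381,238). The bamboo rack is behind the gripper. I'll compute positions from these and go to look at the rack.

```bash
python3 - <<'E'
from h import *
np.set_printoptions(precision=4,suppress=True)
p=([0.54723951,0.05523349,0.33341302],[-3.14119818,-4.83e-4,1.57043])
W=lambda u,v,z:onz('wrist',u,v,z,p)
print('top rear',W(280,150,.192),W(274,275,.192)); print('top front',W(267,146,.196),W(264,276,.196))
print('bot',W(238,136,0.),W(236,215,0.))
print('knob top',W(355,207,.174),'red',W(381,238,.126))
E
python3 -m handwheel '[[0,0,0,-3.5,0,0,0.2],[0,0,0,-4.0,-0.8,0,0.2],[0,0,0,-4.0,-0.8,0,0.2],[0,0,0,-4.0,-0.8,0,0.2],[0,0,0,-4.0,-0.8,0,0.2],[0,0,0,-4.0,-0.8,0,0.2],[0,0,0,-4.0,-0.8,0,0.2],[0,0,0,-4.0,-0.8,0,0.2],[0,0,0,-3.5,-0.8,0,0.2],[0,0,0,0,0,0,0.2],[0,0,0,0,0,0,0.2],[0,0,0,0,0,0,0.2]]'
python3 - <<'E'
from plant import r
import cv2
s=r.get_state();d=r.camera('wrist');print(s['t'],s['tcp_pos'],s['eef_rot'])
cv2.imwrite('pics/w2.png',d['color'][:,:,::-1])
for n in ['slot','rack','plate_a']: print(n,r.spot_point('wrist',n)[:2])
E
```

```text
top rear [0.5463 0.0967 0.192 ] [ 0.5391 -0.0455  0.192 ]
top front [0.5332 0.1013 0.196 ] [ 0.5278 -0.0447  0.196 ]
bot [0.4781 0.0997 0.    ] [ 0.4706 -0.0337  0.    ]
knob top [0.6318 0.0307 0.174 ] red [ 0.6833 -0.0273  0.126 ]
t: 7.45
tcp_pos: [0.4837, -0.2939, 0.3336]
eef_rot: [3.141, -0.001, 1.572]
wrist_force: [0.3, 0.5, -0.2]
finger_gap: 0.0571
gripper_force: 0.0
7.45 [ 0.48373968 -0.29393739  0.33356996] [ 3.14130825e+00 -5.17696851e-04  1.57169966e+00]
slot [{'xy': [279.3, 315.7], 'p': 0.71}]
rack [{'xy': [153.7, 257.6], 'p': 0.84}, {'xy': [246.7, 192.8], 'p': 0.4}]
plate_a [{'xy': [245.0, 195.6], 'p': 0.91}, {'xy': [324.1, 213.9], 'p': 0.78}]
```

View pics/w2.png

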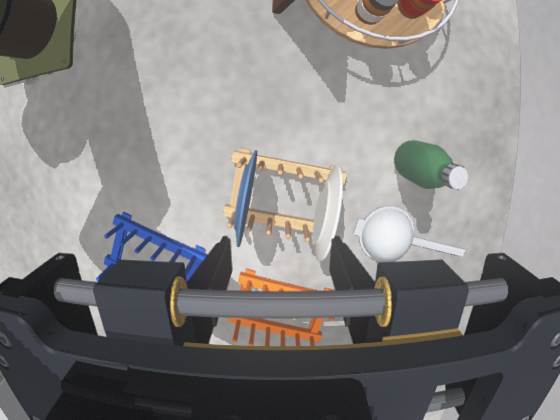

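The bamboo rack sits at about (285,190), with the blue plate at (246,195) and the white plate at (328,210). The orange rack is at (285,300) and the blue one at (150,245). I'll take a close crop to check the choice and fit the pose.

```bash
python3 - <<'E'
import cv2
a=cv2.imread('pics/w2.png')[140:260,215:355];cv2.imwrite('pics/v3.png',cv2.resize(a,None,fx=5,fy=5,interpolation=cv2.INTER_CUBIC))
E
```

```text
(no output)
```

View pics/v3.png

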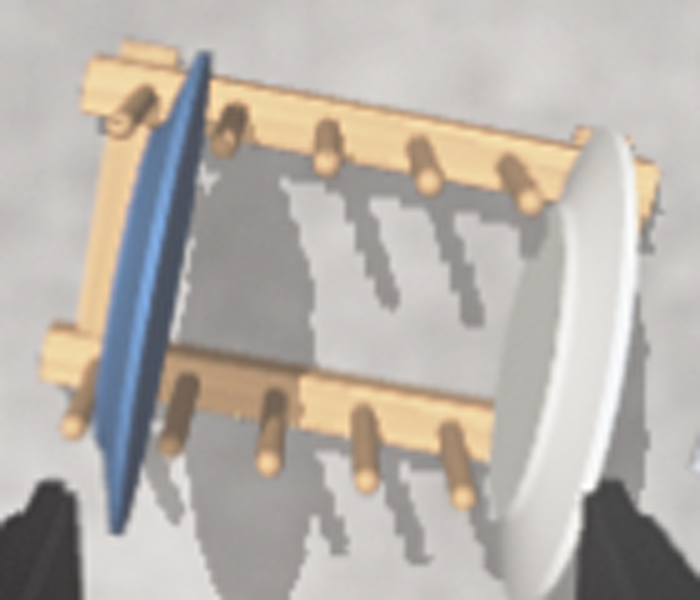

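```bash
python3 - <<'E'
from h import *
from scipy.optimize import least_squares
np.set_printoptions(precision=4,suppress=True)
p=([0.48373968,-0.29393739,0.33356996],[3.14130825,-5.17696851e-04,1.57169966])
U=np.array([(122,122),(226,137),(326,159),(428,181),(528,201),(74,424),(173,442),(268,463),(366,480),(461,496)],float)
px=(U+.5)/5-.5+[215,140]
M=np.array([(-.0725+.029*k,y,.085) for y in(.045,-.045) for k in range(5)])
def f(q,full=False):
    c,s=np.cos(q[2]),np.sin(q[2]);P=M.copy();P[:,0]=q[0]+c*M[:,0]-s*M[:,1];P[:,1]=q[1]+s*M[:,0]+c*M[:,1];P[:,2]+=q[3] if len(q)>3 else 0
    return (proj('wrist',P,p)-px).ravel()
for q0 in ([.487,-.334,-.21],[.487,-.334,-.21,0]):
    s=least_squares(f,q0);print(s.x,np.sqrt(np.mean(s.fun**2)),s.fun.reshape(-1,2).T)
E
```

```text
[ 0.4883 -0.3404 -0.1929] 0.45510686039256704 [[-0.4609 -0.5309  0.2721  0.573   1.0016 -0.6605 -0.7949 -0.0388  0.0579
   0.5482]
 [-0.3451  0.482   0.0199 -0.3648 -0.3073  0.2176  0.3475 -0.1773  0.0153
   0.3001]]
[ 0.4882 -0.3417 -0.1929 -0.0048] 0.32429425446312243 [[-0.0696 -0.3654  0.2086  0.2829  0.4928 -0.1878 -0.525   0.0248 -0.0837
   0.2069]
 [ 0.0376  0.8251  0.32   -0.1102 -0.0995 -0.0529  0.0371 -0.526  -0.3691
  -0.1166]]
```

```bash
python3 -m handwheel '[[0,0,0,3.54,0.76,0.9,0.1],[0,0,0,3.54,0.76,0.9,0.1],[0,0,0,3.54,0.76,0.9,0.1],[0,0,0,3.54,0.76,0.9,0.1],[0,0,0,3.54,0.76,0.9,0.1],[0,0,0,3.54,0.76,0.9,0.1],[0,0,0,3.54,0.76,0.9,0.1],[0,0,0,3.54,0.76,0.9,0.1],[0,0,0,3.54,0.76,0.9,0.1],[0,0,0.047,0,0,0.4,0.1],[0.1,0,0,0,0,0,0.1],[0.1,0,0,0,0,0,0.1]]'
python3 -m handwheel '[[0.079,0,0,0,0,0,0.1],[0,0,0,0,0,0,0.1],[0,0,0,0,0,0,0.1],[0,0,0,0,0,0,0.1]]'
cat >> h.py <<'E'
def tool_delta(s,tgt,rot):
    Rt=R.from_euler('xyz',s['eef_rot']);Rg=R.from_euler('xyz',rot) if not isinstance(rot,R) else rot
    return (Rt.inv().apply(np.array(tgt)-s['tcp_pos'])*100).round(2),(Rt.inv()*Rg).as_rotvec().round(4)
E
python3 - <<'E'
from plant import r
from h import *
s=r.get_state();d=r.camera('wrist');print(s['t'],s['tcp_pos'],s['eef_rot'])
cv2.imwrite('pics/w3.png',d['color'][:,:,::-1])
bz=np.array([np.sin(.285)*np.cos(-.047),np.sin(.285)*np.sin(-.047),np.cos(.285)])
y=np.array([np.cos(.285)*np.cos(.047),-np.cos(.285)*np.sin(.047),-np.sin(.285)]);z=-bz;x=np.cross(y,z)
top=np.array([.5366,.026,.194]);tg=top-.043*bz
print(tool_delta(s,tg,R.from_matrix(np.c_[x,y,z])))
# predicted corners of board in this picture
by=np.array([np.sin(.047),np.cos(.047),0]);p=(s['tcp_pos'],s['eef_rot'])
for a in(-.0075,.0075):
  for b in (-.075,.075): print(a,b,proj('wrist',top+a*y+b*by,p))
E
```

```text
t: 8.65
tcp_pos: [0.5504, 0.026, 0.2491]
eef_rot: [-2.938, 0.0, 1.528]
wrist_force: [0.6, -0.4, 1.0]
finger_gap: 0.0523
gripper_force: 0.0
t: 8.98
tcp_pos: [0.5516, 0.0242, 0.2486]
eef_rot: [-2.864, -0.0, 1.525]
wrist_force: [0.6, 0.3, 0.0]
finger_gap: 0.0521
gripper_force: 0.0
8.9833 [0.5515991  0.02416897 0.24858688] [-2.86390984e+00 -2.60323173e-05  1.52472248e+00]
(array([0.11, 0.02, 9.96]), array([0.0073, 0.0002, 0.0009]))
-0.0075 -0.075 [[273.01168945 293.24359024]]
-0.0075 0.075 [[271.64417139 116.5520447 ]]
0.0075 -0.075 [[290.0236202  293.16998233]]
0.0075 0.075 [[291.58327819 116.55568958]]
```

View pics/w3.png

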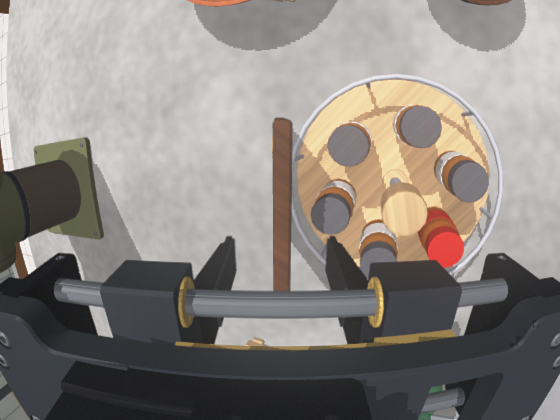

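The board shows edge-on between the fingers: its top edge runs from (283,118) to (282,290), within 2 px of the prediction. I'll descend and grip.

```bash
python3 -m handwheel '[[0,0,0,0,0,2.5,0.1],[0,0,0,0,0,2.5,0.1],[0,0,0,0,0,2.5,0.1],[0,0,0,0,0,1.6,0.1],[0,0,0,0,0,0.8,0.1],[0,0,0,0,0,0,0.1],[0,0,0,0,0,0,-0.5],[0,0,0,0,0,0,-1],[0,0,0,0,0,0,-1],[0,0,0,0,0,0,-1],[0,0,0,0,0,0,-1],[0,0,0,0,0,0,-1]]' 40
```

```text
t: 10.03
tcp_pos: [0.525, 0.0248, 0.1538]
eef_rot: [-2.863, 0.0, 1.524]
wrist_force: [0.0, -0.0, -0.6]
finger_gap: 0.0174
gripper_force: 0.0
```

```bash
python3 -m handwheel '[[0,0,0,0,0,0,-1],[0,0,0,0,0,0,-1],[0,0,0,0,0,0,-1],[0,0,0,0,0,0,-1]]' 40
```

```text
t: 10.37
tcp_pos: [0.5247, 0.0249, 0.1537]
eef_rot: [-2.863, 0.0, 1.524]
wrist_force: [-0.7, 0.5, 2.7]
finger_gap: 0.0147
gripper_force: 40.0
```

```bash
python3 -m handwheel '[[0,0,0,0,0,-0.8,-1],[0,0,0,0,0,-1.6,-1],[0,0,0,0,0,-2.5,-1],[0,0,0,0,0,-3,-1],[0,0,0,0,0,-3,-1],[0,0,0,0,0,-3,-1],[0,0,0,0,0,-3,-1],[0,0,0,0,0,-2.1,-1],[0,0,0,0,0,-1,-1],[0,0,0,0,0,0,-1]]'
python3 -m handwheel '[[-0.07,0,0,0,0,0,-1],[-0.07,0,0,0,0,0,-1],[-0.07,0,0,0,0,0,-1],[-0.067,0,0,0,0,0,-1],[0,0,0.073,0,0,0,-1],[0,0,0.073,0,0,0,-1],[0,0,0,0,0,0,-1],[0,0,0,0,0,0,-1],[0,0,0,0,0,0,-1]]'
python3 - <<'E'
from plant import r
from h import *
s=r.get_state();y=np.pi/2-.193
print(s['t'],s['wrist_force'],tool_delta(s,[.4883,-.3405,.345],[np.pi,0,y]))
E
```

```text
t: 11.2
tcp_pos: [0.581, 0.0222, 0.3476]
eef_rot: [-2.867, 0.0, 1.524]
wrist_force: [-0.1, -0.2, -3.0]
finger_gap: 0.0151
gripper_force: 40.0
t: 11.95
tcp_pos: [0.579, 0.0223, 0.3437]
eef_rot: [-3.137, 0.001, 1.379]
wrist_force: [-0.8, -0.5, -3.9]
finger_gap: 0.0149
gripper_force: 40.0
11.95 [-0.78566686 -0.49548885 -3.92389675] (array([-37.34,  -2.  ,  -0.1 ]), array([-0.005 ,  0.0007,  0.0015]))
```

```bash
python3 -m handwheel '[[0,0,0,-1.6,0,0,-1],[0,0,0,-3.0,-0.2,0,-1],[0,0,0,-3.9,-0.2,0,-1],[0,0,0,-4,-0.2,0,-1],[0,0,0,-4,-0.2,0,-1],[0,0,0,-4,-0.2,0,-1],[0,0,0,-4,-0.2,0,-1],[0,0,0,-4,-0.2,0,-1],[0,0,0,-3.5,-0.2,0,-1],[-0.005,0,0,-2.5,-0.2,0,-1],[0,0,0,-1.8,-0.2,0,-1],[0,0,0,-1.0,0,0,-1]]'
python3 -m handwheel '[[0,0,0,0,0,0,-1],[0,0,0,0,0,0,-1],[0,0,0,0,0,0,-1],[0,0,0,0,0,0,-1]]'
python3 - <<'E'
from plant import r
from h import *
s=r.get_state();y=np.pi/2-.193
print(s['t'],s['tcp_pos'],s['eef_rot'],s['wrist_force'],tool_delta(s,[.4883,-.3405,.345],[np.pi,0,y]))
p=(s['tcp_pos'],s['eef_rot'])
d=r.camera('wrist')['color'][:,:,::-1].copy();cv2.imwrite('pics/w4.png',d)
Rt=R.from_euler('xyz',s['eef_rot']).as_matrix()
a=d[60:310,170:400];k=3;a=cv2.resize(a,None,fx=k*.8,fy=k*.8,interpolation=cv2.INTER_CUBIC)
def dot(P,col):
    u=(proj('wrist',P,p)[0]+.5-[170,60])*k*.8;cv2.circle(a,tuple(int(v) for v in u),3,col,1)
q=(.4883,-.3405,-.193);c,sn=np.cos(q[2]),np.sin(q[2])
for yy in(.045,-.045):
  for i in range(6):
    X=-.0725+.029*i;dot([q[0]+c*X-sn*yy,q[1]+sn*X+c*yy,.085],(0,0,255))
for X in(-.0075,.0075):
  for b in(-.075,.075):
    for z in(-.042,.158): dot(s['tcp_pos']+Rt@[b+.001,X,z],(0,255,0))
cv2.imwrite('pics/v4.png',a)
E
```

```text
t: 12.95
tcp_pos: [0.4873, -0.3422, 0.3446]
eef_rot: [3.14, 0.0, 1.376]
wrist_force: [0.3, -0.6, -3.3]
finger_gap: 0.0151
gripper_force: 40.0
t: 13.28
tcp_pos: [0.489, -0.3387, 0.3458]
eef_rot: [3.138, -0.0, 1.38]
wrist_force: [-0.4, 0.2, -3.7]
finger_gap: 0.0148
gripper_force: 40.0
13.2833 [ 0.48903225 -0.33871838  0.34577326] [ 3.13842757e+00 -7.97985386e-05  1.37971561e+00] [-0.40611949  0.22002941 -3.69659541] (array([-0.19, -0.04,  0.08]), array([ 0.0032, -0.0001,  0.0019]))
```

View pics/v4.png

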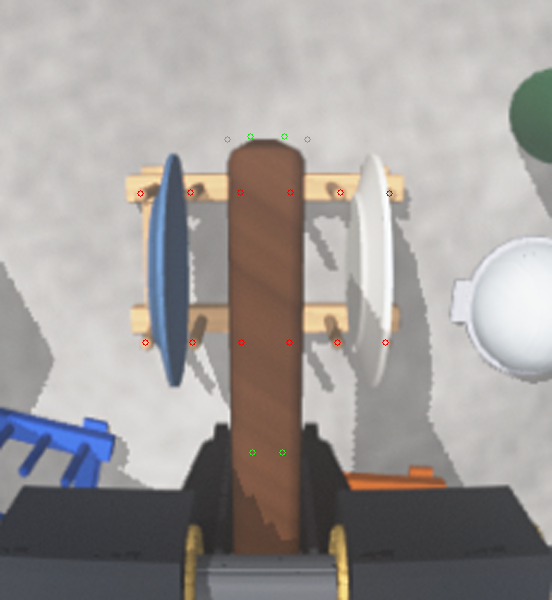

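The red dowel dots sit on the dowels and the board hangs centred over the middle slot, from (230,150) to (300,550) in the crop. Lowering now.

```bash
python3 -m handwheel '[[0.003,0,0,-0.1,-0.04,1.0,-1],[0,0,0,0,0,2,-1],[0,0,0,0,0,2,-1],[0,0,0,0,0,1.5,-1],[0,0,0,0,0,1,-1],[0,0,0,0,0,1,-1],[0,0,0,0,0,1,-1],[0,0,0,0,0,1,-1],[0,0,0,0,0,1,-1],[0,0,0,0,0,1,-1],[0,0,0,0,0,1,-1],[0,0,0,0,0,0,-1]]'
python3 - <<'E'
from plant import r
from h import *
s=r.get_state();y=np.pi/2-.193
print(s['t'],s['tcp_pos'],s['eef_rot'],s['wrist_force'],s['wrist_torque'],tool_delta(s,[.4883,-.3405,.18],[np.pi,0,y]))
E
```

```text
t: 14.33
tcp_pos: [0.4871, -0.3402, 0.2076]
eef_rot: [-3.139, -0.002, 1.378]
wrist_force: [0.4, -0.4, -5.4]
finger_gap: 0.0147
gripper_force: 40.0
14.3333 [ 0.48707328 -0.34016024  0.20764357] [-3.13852952e+00 -1.58216347e-03  1.37783126e+00] [ 0.40603163 -0.35477953 -5.41255053] [-0.15717406 -0.23155877  0.0345485 ] (array([-0.01,  0.14,  2.76]), array([-0.0031, -0.0016,  0.    ]))
```

```bash
python3 -m handwheel '[[0,0,0,0,0.05,0.8,-1],[0,0,0,0,0,0.7,-1],[0,0,0,0,0,0.5,-1],[0,0,0,0,0,0.3,-1],[0,0,0,0,0,0.2,-1],[0,0,0,0,0,0,-1],[0,0,0,0,0,0,-1]]'
python3 -m handwheel '[[0,0,0,0,0,0.1,-1],[0,0,0,0,0,0.1,-1],[0,0,0,0,0,0,-1]]'
```

```text
t: 14.92
tcp_pos: [0.4885, -0.3411, 0.1859]
eef_rot: [3.141, 0.0, 1.378]
wrist_force: [-0.3, -0.4, -3.6]
finger_gap: 0.0148
gripper_force: 40.0
t: 15.17
tcp_pos: [0.4884, -0.341, 0.1837]
eef_rot: [3.141, 0.0, 1.378]
wrist_force: [-1.1, -0.4, -4.5]
finger_gap: 0.0147
gripper_force: 40.0
```

```bash
python3 -m handwheel '[[0,0,0,0,0,0.1,-1],[0,0,0,0,0,0.1,-1],[0,0,0,0,0,0,-1]]'
python3 -m handwheel '[[0,0,0,0,0,0.1,-1],[0,0,0,0,0,0.1,-1],[0,0,0,0,0,0,-1]]'
```

```text
t: 15.42
tcp_pos: [0.4883, -0.3409, 0.1814]
eef_rot: [-3.141, 0.0, 1.378]
wrist_force: [-0.6, 1.2, -3.7]
finger_gap: 0.015
gripper_force: 40.0
t: 15.67
tcp_pos: [0.4886, -0.3411, 0.1803]
eef_rot: [3.141, 0.001, 1.378]
wrist_force: [0.1, 1.2, -1.4]
finger_gap: 0.0144
gripper_force: 40.0
```

```bash
python3 -m handwheel '[[0,0,0,0,0,0.1,-1],[0,0,0,0,0,0.05,-1],[0,0,0,0,0,0,-1],[0,0,0,0,0,0,-1]]'
```

```text
t: 16.0
tcp_pos: [0.4889, -0.3413, 0.1803]
eef_rot: [3.14, 0.001, 1.378]
wrist_force: [-1.6, 2.0, 5.1]
finger_gap: 0.0146
gripper_force: 40.0
```

```bash
python3 -m handwheel '[[0,0,0,0,0,-0.1,-0.6],[0,0,0,0,0,0,-0.5],[0,0,0,0,0,0,-0.4],[0,0,0,0,0,0,-0.3],[0,0,0,0,0,0,-0.2],[0,0,0,0,0,0,-0.2],[0,0,0,0,0,0,-0.2],[0,0,0,0,0,0,-0.2]]'
python3 -m handwheel '[[0,0,0,0,0,-1,-0.2],[0,0,0,0,0,-2,-0.2],[0,0,0,0,0,-2.5,-0.2],[0,0,0,0,0,-3,-0.2],[0,0,0,0,0,-3,-0.2],[0,0,0,0,0,-2,-0.2],[0,0,0,0,0,-1,-0.2],[0,0,0,0,0,0,-0.2],[0,0,0,0,0,0,-0.2],[0,0,0,0,0,0,-0.2]]'
python3 - <<'E'
from plant import r
from h import *
np.set_printoptions(precision=4,suppress=True)
s=r.get_state();p=(s['tcp_pos'],s['eef_rot']);print(s['t'],p)
d=r.camera('wrist')['color'][:,:,::-1].copy();cv2.imwrite('pics/w5.png',d)
q=(.4883,-.3405,-.193);c,sn=np.cos(q[2]),np.sin(q[2]);k=2.4
a=cv2.resize(d[60:310,170:400],None,fx=k,fy=k,interpolation=cv2.INTER_CUBIC)
for X in(-.0075,.0075):
  for b in(-.075,.075):
    for z in(.022,.222):
      u=(proj('wrist',[q[0]+c*X-sn*b,q[1]+sn*X+c*b,z],p)[0]+.5-[170,60])*k;cv2.circle(a,tuple(int(v) for v in u),3,(0,255,0),1)
sc=r.camera('scene')['color'][:,:,::-1][100:230,180:340];sc=cv2.resize(sc,None,fx=2,fy=2)
cv2.imwrite('pics/v5.png',a);b=np.zeros((600,800,3),np.uint8);b[:,:552]=a;b[:260,552-72:800]=sc;cv2.imwrite('pics/v5.png',b)
E
```

```text
t: 16.67
tcp_pos: [0.4884, -0.341, 0.1791]
eef_rot: [-3.141, 0.0, 1.378]
wrist_force: [-0.0, -0.1, 0.1]
finger_gap: 0.0379
gripper_force: 0.0
t: 17.5
tcp_pos: [0.4878, -0.3405, 0.322]
eef_rot: [-3.139, -0.001, 1.378]
wrist_force: [-0.4, -0.6, -0.1]
finger_gap: 0.038
gripper_force: 0.0
17.5 (array([ 0.4878, -0.3405,  0.322 ]), array([-3.1387, -0.0013,  1.3778]))
```

View pics/v5.png

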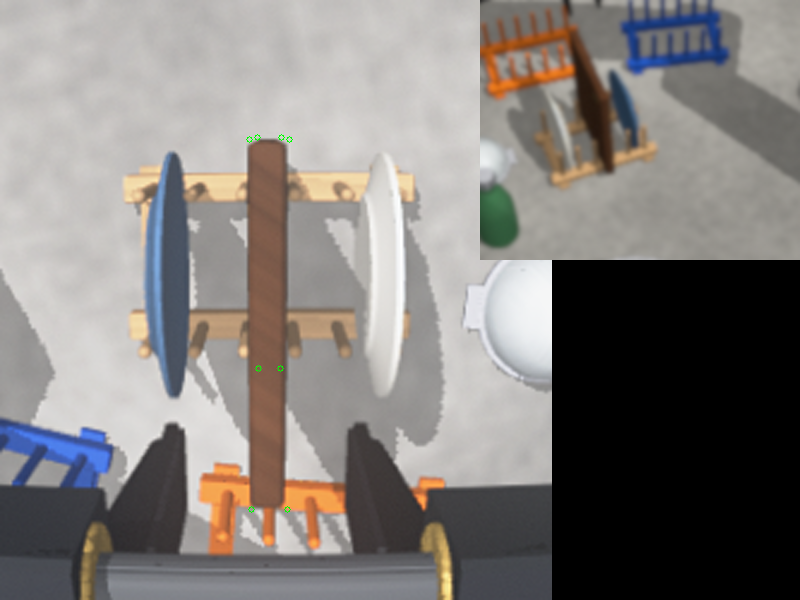

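The board stands upright in the middle slot, within about 2 mm of the predicted outline, and both plates are where they were. Next I go over to the knob.

```bash
python3 -m handwheel '[[0,0,0,2,0.4,0,-0.2],[0,0,0,4,0.8,0,-0.2],[0,0,0,4,0.8,0,0.4],[0,0,0,4,0.8,0,0.4],[0,0,0,4,0.8,0,0.4],[0,0,0,4,0.8,0,0.4],[0,0,0,4,0.8,0,0.4],[0,0,0,4,0.8,0,0.4],[0,0,0,4,0.8,0,0.4],[0,0,0,3.5,0.7,0,0.4],[0,0,0,1.2,0.1,0,0.4]]'
python3 -m handwheel '[[0,0,-0.115,0,0,0,0.4],[0,0,-0.115,0,0,0,0.4],[0,0,-0.115,0,0,0,0.4],[0,0,-0.115,0,0,0,0.4],[0,0,-0.115,0,0,0,0.4],[0,0,-0.115,0,0,0,0.4],[0,0,-0.115,0,0,0,0.4],[0,0,-0.115,0,0,0,0.4],[0,0,-0.115,0,0,0,0.4],[0,0,-0.115,0,0,0,0.4],[0,0,-0.115,0,0,0,0.4],[0,0,-0.115,0,0,0,0.4]]'
python3 -m handwheel '[[0,0,0,0,0,0,0.4],[0,0,0,0,0,0,0.4],[0,0,0,0,0,0,0.4],[0,0,0,0,0,0,0.4]]'
python3 - <<'E'
from plant import r
from h import *
np.set_printoptions(precision=4,suppress=True)
s=r.get_state();p=(s['tcp_pos'],s['eef_rot']);print(s['t'],p,s['joints'])
d=r.camera('wrist')['color'][:,:,::-1].copy();cv2.imwrite('pics/w6.png',d)
for n,z in [('knob',.154),('red_lid',.126)]:
    for o in r.spot_point('wrist',n)[:2]: print(n,o['p'],o['xy'],onz('wrist',*o['xy'],z,p))
# red lid by colour
h=cv2.cvtColor(d,cv2.COLOR_BGR2HSV);m=(((h[...,0]<5)|(h[...,0]>175))&(h[...,1]>200)&(h[...,2]>150)).astype(np.uint8)
n,l,st,ce=cv2.connectedComponentsWithStats(m);
for i in np.argsort(-st[1:,4])[:2]+1: print(st[i],ce[i],onz('wrist',*ce[i],.126,p))
print('proj knob top',proj('wrist',[[.637,.025,.174],[.637,.025,.126]],p))
E
```

```text
t: 18.52
tcp_pos: [0.6376, 0.0286, 0.3217]
eef_rot: [-3.138, -0.001, 1.382]
wrist_force: [-0.4, -0.1, -0.1]
finger_gap: 0.0666
gripper_force: 0.0
t: 19.52
tcp_pos: [0.6366, 0.0236, 0.3226]
eef_rot: [-3.14, -0.002, 2.763]
wrist_force: [0.0, -0.1, 0.9]
finger_gap: 0.0664
gripper_force: 0.0
t: 19.85
tcp_pos: [0.6371, 0.0241, 0.3237]
eef_rot: [-3.141, -0.001, 2.756]
wrist_force: [0.4, 0.7, 1.1]
finger_gap: 0.0667
gripper_force: 0.0
19.85 (array([0.6371, 0.0241, 0.3237]), array([-3.141 , -0.0005,  2.756 ])) [-0.0462  0.0488  1.5148 -0.0004  1.5786 -1.2314]
knob 0.78 [280.2, 182.2] [0.635  0.0239 0.154 ]
red_lid 0.75 [253.0, 226.3] [ 0.6802 -0.0319  0.126 ]
red_lid 0.73 [52.4, 211.3] [ 0.5465 -0.3111  0.126 ]
proj knob top [[281.7958 187.301 ]
 [281.6895 178.6522]]
```

View pics/w6.png

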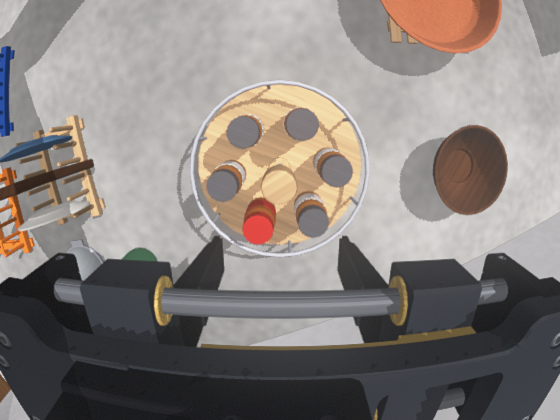

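The knob top is at (279,184), the red lid at (258,229), and the dark lids at (244,131), (302,124), (223,184), (336,170) and (313,221). I'll fit the axis and angle from the six lids.

```bash
python3 - <<'E'
from h import *
np.set_printoptions(precision=4,suppress=True)
p=([0.6371,0.0241,0.3237],[-3.141,-.0005,2.756])
L=np.array([onz('wrist',*u,.126,p) for u in [(258,229),(313,221),(336,170),(302,124),(244,131),(223,184)]])[:,:2]
c=L.mean(0);v=L-c;print(c,np.hypot(*v.T),np.unwrap(np.arctan2(v[:,1],v[:,0])))
a=np.unwrap(np.arctan2(v[:,1],v[:,0]))-np.arange(6)*np.pi/3;a2=np.unwrap(np.arctan2(v[:,1],v[:,0]))+np.arange(6)*np.pi/3;print(a,a2,onz('wrist',279,184,.174,p))
s=dict(tcp_pos=np.array(p[0]),eef_rot=p[1]);print(tool_delta(s,[*c,.14],p[1]))
E
```

```text
[0.6344 0.023 ] [0.0721 0.0704 0.0699 0.0702 0.0705 0.07  ] [-0.7737  0.263   1.3198  2.3607  3.3931  4.441 ]
[-0.7737 -0.7842 -0.7746 -0.7809 -0.7956 -0.795 ] [-0.7737  1.3102  3.4142  5.5022  7.5819  9.677 ] [0.6326 0.0236 0.174 ]
(array([ 0.2 , -0.19, 18.37]), array([0., 0., 0.]))
```

```bash
python3 -m handwheel '[[0,0,0,0.2,-0.15,1.5,0.4],[0,0,0,0,0,2.5,0.4],[0,0,0,0,0,2.7,0.4],[0,0,0,0,0,2.7,0.4],[0,0,0,0,0,2.7,0.4],[0,0,0,0,0,2.6,0.3],[0,0,0,0,0,2,0.2],[0,0,0,0,0,1.2,0.2],[0,0,0,0,0,0.4,0.1],[0,0,0,0,0,0,0.1],[0,0,0,0,0,0,0.1]]'
python3 -m handwheel '[[0,0,0,0,0,0,-0.1],[0,0,0,0,0,0,-1],[0,0,0,0,0,0,-1],[0,0,0,0,0,0,-1],[0,0,0,0,0,0,-1],[0,0,0,0,0,0,-1]]' 40
```

```text
t: 20.92
tcp_pos: [0.6357, 0.0236, 0.1425]
eef_rot: [3.141, 0.002, 2.758]
wrist_force: [0.7, -0.5, 0.7]
finger_gap: 0.0523
gripper_force: 0.0
t: 21.42
tcp_pos: [0.6354, 0.0225, 0.1429]
eef_rot: [-3.14, 0.003, 2.758]
wrist_force: [-1.9, -4.6, 6.8]
finger_gap: 0.0387
gripper_force: 40.0
```

```bash
python3 -m handwheel '[[0,0,0.04,0,0,0,-1],[0,0,0.07,0,0,0,-1],[0,0,0.09,0,0,0,-1],[0,0,0.1,0,0,0,-1],[0,0,0.1,0,0,0,-1],[0,0,0.1,0,0,0,-1],[0,0,0.1,0,0,0,-1],[0,0,0.1,0,0,0,-1],[0,0,0.1,0,0,0,-1],[0,0,0.1,0,0,0,-1],[0,0,0.1,0,0,0,-1],[0,0,0.1,0,0,0,-1]]'
python3 -m handwheel '[[0,0,0.1,0,0,0,-1],[0,0,0.1,0,0,0,-1],[0,0,0.1,0,0,0,-1],[0,0,0.1,0,0,0,-1],[0,0,0.1,0,0,0,-1],[0,0,0.1,0,0,0,-1],[0,0,0.1,0,0,0,-1],[0,0,0.1,0,0,0,-1],[0,0,0.1,0,0,0,-1],[0,0,0.1,0,0,0,-1],[0,0,0.1,0,0,0,-1],[0,0,0.08,0,0,0,-1]]'
python3 -m handwheel '[[0,0,0.05,0,0,0,-1],[0,0,0.03,0,0,0,-1],[0,0,0,0,0,0,-1],[0,0,0,0,0,0,-1],[0,0,0,0,0,0,-1],[0,0,0,0,0,0,-1]]'
python3 - <<'E'
from plant import r
from h import *
np.set_printoptions(precision=4,suppress=True)
s=r.get_state();p=(s['tcp_pos'],s['eef_rot']);print(s['t'],p)
d=r.camera('wrist')['color'][:,:,::-1].copy();d2=r.camera('top')['color'][:,:,::-1]
for n in ('wrist','top'):
    for o in r.spot_point(n,'red_lid')[:2]: print(n,o['p'],o['xy'],onz(n,*o['xy'],.126,p))
k=cv2.resize(d2[130:280,180:400],(580,396));b=np.zeros((396+200,800,3),np.uint8);b[:396,:580]=k
w=cv2.resize(d[60:260,180:400],(220*2,400));b[196:596,360:800]=w;cv2.imwrite('pics/v6.png',b)
for t in ([.562,.023,.126],): print(proj('wrist',t,p),proj('top',t))
E
```

```text
t: 22.42
tcp_pos: [0.6356, 0.0226, 0.143]
eef_rot: [3.14, 0.002, 1.653]
wrist_force: [-0.2, -4.8, 5.0]
finger_gap: 0.0389
gripper_force: 40.0
t: 23.42
tcp_pos: [0.6358, 0.0225, 0.1429]
eef_rot: [3.139, -0.002, 0.473]
wrist_force: [0.2, -6.0, 5.8]
finger_gap: 0.039
gripper_force: 40.0
t: 23.92
tcp_pos: [0.6358, 0.0225, 0.1429]
eef_rot: [3.139, -0.002, 0.397]
wrist_force: [-0.5, -5.1, 4.4]
finger_gap: 0.0385
gripper_force: 40.0
23.9167 (array([0.6358, 0.0225, 0.1429]), array([ 3.139 , -0.0018,  0.397 ]))
wrist 0.74 [241.2, 308.0] [0.5657 0.026  0.126 ]
top 0.73 [246.3, 193.9] [0.5586 0.0253 0.126 ]
[[243.2987 312.9455]] [[247.0076 192.8933]]
```

View pics/v6.png

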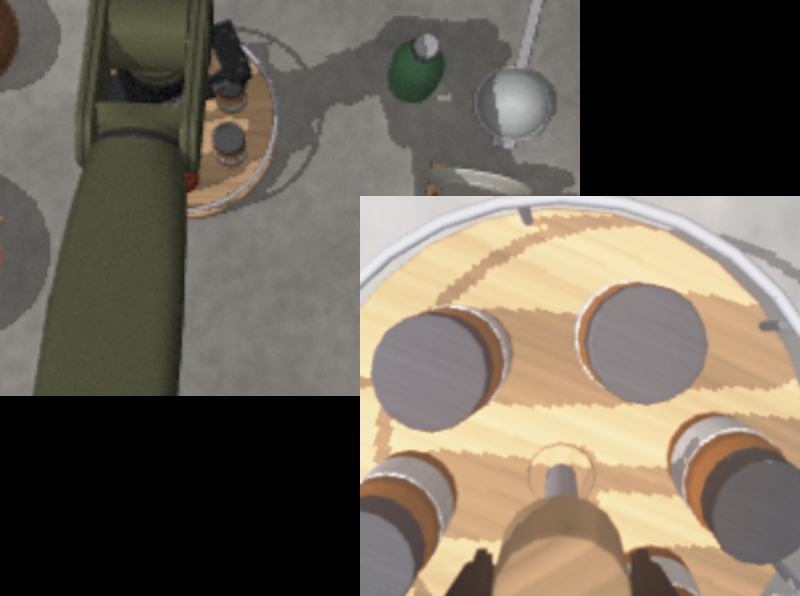

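The red lid peeks out at the front in the top view, and the fingers grip the knob. As a slip check I use the dark lids at wrist pixels (215,147), (321,133) and (380,217).

```bash
python3 - <<'E'
from plant import r
from h import *
s=r.get_state();p=(s['tcp_pos'],s['eef_rot'])
for u in [(215,147.5),(321.5,133.5),(380,217.5)]:
    v=onz('wrist',*u,.126,p)[:2]-[.6345,.023];a=np.degrees(np.arctan2(v[1],v[0]));print(np.hypot(*v),a,(a+30)%60-30)
print(s['t'],s['gripper_force'],np.abs(s['qd']).max())
print([(o['p'],o['xy']) for c in ['scene'] for _ in [r.camera(c)] for o in r.spot_point(c,'board_mid')[:2]])
E
```

```text
0.07144014319864907 58.436955700469895 -1.5630442995301053
0.07191093885452302 0.720734732837928 0.7207347328379292
0.0705721929426718 -59.0303276033871 0.9696723966129
24.1167 40.01568675041199 0.00124038620744338
[(0.87, [233.1, 152.0]), (0.27, [378.1, 334.4])]
```

Within 1° of square (tolerance is about 11°). The knob is held and still, so I hand in.

```bash
python3 -c "
from plant import r
print(r.close_job())"
```

```text
the job is handed in; nothing more can be done
None
```

The board stands upright in the middle slot of the bamboo rack, about 2 mm from centre, and the red-lidded jar is at the front, within about 1° of square, with the fingers still holding the knob at 40 N; the job is handed in, with no verdict returned.

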